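Clamp the canister, find its thread hand, hold the cap off

TASK

Press the caddy's clamp lever fully down so that the canister beside it is held, then twist that canister's wing cap loose. Nobody remembers whether it is right- or left-handed, so try both ways: it moves only a little the wrong way and about a sixth of a turn the right way, then lifts straight off. Finish while still holding the cap level in the gripper, about 5 cm or more clear above its canister, with the clamp still down; leave the spare canister's cap and the other things on the shelf where they are.

Things in the scene. Friction and masses are not known exactly. Their poses are not given: they have to be found in the camera images.
- caddy: white plastic caddy, a tray 110 x 270 x 18 mm fixed to the shelf, with two alike aluminium canisters (66 mm across) that never move or turn in it. Origin on the shelf surface midway between the canisters, z up; the canister to open stands at y = +65 mm (the clamp end), the spare at y = -65 mm. Shoulders are 91 mm, neck tops 106 mm above the shelf.
- neck_top (a point): centre of the top of the neck to be opened, 106 mm above the shelf, on the canister's axis. Two lugs in the cap lock under the neck's lip. The cap turns freely up to hard stops: 0.05 to 0.25 rad from the start the wrong way (stays locked), 1.05 to 1.25 rad the other way; from 0.9 rad on it is unlocked and lifts off. Which way opens differs between starts and cannot be seen.
- cap: loose aluminium cap, 60 g, on the canister beside the clamp: a round knurled skirt 56 mm across and 18 mm high, on it an upright wing (grip bar) 46 mm long, 12 mm thick, 26 mm high. Origin at the centre of the skirt's underside, 92 mm above the shelf when seated; z up; the wing runs along x, from z = 18 to 44 mm.
- cap_spare: the like cap on the spare canister at the other end of the caddy, same origin and axes; to be left alone
- clamp (a joint): angle of the clamp lever in rad: 0 straight up, 1.57 fully down (level, pointing away from the canisters along the caddy's +y, hard stop). Starts half raised, stays where it is left by friction (0.07 N m).
- clamp_pivot (a point): pivot of the clamp lever on its steel bracket, 45 mm above the shelf, 120 mm from the caddy's origin along the caddy's +y. The lever, a round bar 12 mm thick (grip sleeve 16 mm), swings in the upright plane of the caddy's y and z axes.
- clamp_end (a point): outer end of the clamp lever's handle, 85 mm from the pivot; it moves with the lever
- peg_bowl: round wooden bowl 120 mm across, 48 mm high, with six clothes pegs in it (they stay in; the heap is about 75 mm high); bystander; origin under its centre
- tray_stack: stack of three green plastic trays, 136 x 174 x 66 mm; bystander; origin under its centre
There are look-alikes about, which are no part of the job. What is shaped like the cap but black or red is not meant.

How it is judged:
By the outcome, as a careful person would: the job done as asked, in the order asked, and still so for the second after the job is handed in, while the arm keeps its last pose, push and grip.
It also fails if it takes over 51 s, if anything falls off the work surface, if the arm or the gripper's body presses on something with over 40 N, if the wrist force passes 120 N, or if a joint passes its speed limit or range.

ROBOT

A 6-joint arm with a two-finger parallel gripper is mounted at the origin on the work surface. World frame = base frame: x ahead of the robot, y to its left, z up, the work surface at z = 0. Lengths are in m, angles in rad, forces in N, time in s.
With the tool pointing down it reaches from about 0.225 to 0.875 m from the base axis. Payload 3.4 kg.
Tool frame: the origin (TCP) lies on the centre line of the jaws, within the pads' length; the fingertips stand 11 mm ahead of it and the grasp point (between the pads) lies 8 mm behind it; z points along the fingers, y is the line along which they close (so a half turn about z gives the same grasp; the last joint's range is limited). The gripper opens to 85 mm and grips with 20 to 120 N. Pads are 22 mm wide; open, the fingers measure 114 mm over their backs; the gripper's body (76 mm by 85 mm) begins 54 mm behind the grasp point. The pads swing forward as they close: fully open they stand 13 mm farther back than shut.
Start: joints at [1.17, 0.276, 1.505, -0, 1.361, -0.121], TCP at [0.159, 0.553, 0.242] pointing down, gripper open.
Joint ranges: [-2.89, 2.89], [-0.75, 2.08], [0.22, 2.7], [-1.18, 4.32], [0.11, 2.71], [-2.7, 2.7]. Speed limits (rad/s): [2.57, 2.57, 3.14, 3.14, 3.14, 3.14].

INTERFACE

Orientations are given as a unit quaternion [w, x, y, z].
In Python, from rig import manip, eyes, job gives the robot as it stands.
- The arm moves only by the tool drive_tool, never from a script. Its argument "rows" is a list of rows, each a list of 3 entries, a list of its own where there are three numbers: the turn, a rotation vector about the world's x, y, z in rad, then the shift along the world's x, y, z in cm, then the finger opening in cm, from 0 to 8.54. A call has 1 to 8 rows; each row shifts and turns the commanded pose from where the row before left it; what a row does not reach is not made up. A row lasts 1/8 s, in which the tool goes at most 62.5 mm and 10.7 degrees, less where a joint would pass 70% of its speed; a pose out of reach is approached as far as the arm can. A call is refused whole if a number of a shift passes 6.25 or a number of a turn 0.188, either way. A call with a gripper value outside its range is refused whole. The fingers move at their own pace and stop on an object; "force" is the grip in N (left out, the last holds). Time passes only in rows, so rows that do not move let the fingers close. It gives the time, the measured TCP pose, the force, the opening and the grip force at its end, in the units of the state.
- manip.get_state(): the state, without advancing time (a new reading comes with each control period).
- eyes.get_image(name): name is "side" or "top" or "wrist"; returns the picture (384x512x3 uint8, red, green, blue); there is no depth.
- eyes.get_calibration(name): a dict with "camera_matrix" (3x3 intrinsics, pixels), "view" (4x4, takes a point from world to camera coordinates). Camera axes: x right, y up, looking along -z (the intrinsics and any distortion apply to the point x, -y, -z); pixel columns grow to the right and rows downward; lengths in m; the calibration is good to about 2 mm. A picture is of the moment at which its call begins: read the wrist's pose just before it. get_calibration takes no time and is no camera call; for the wrist camera it gives the pose at the moment of the call.
- job.sign_off(): hands the job in; it is judged then, once.
The state is a dict: "clock": time; "qpos": joint angles; "qd": joint speeds; "effort": joint torques, N m; "position": TCP position; "ee_rot": TCP orientation; "contact_force": force on the tool from outside, world axes, zero at the start; "moment": the same for the moment, N m; "width": finger opening in m; "gripper_force": force on a finger pad.
Only numpy, scipy, OpenCV 4.12 (cv2) and the standard library are available. Lean on these libraries where they do the work, as an engineer would, in place of code of your own. Each camera call takes 0.05 s, during which the arm holds its last target. There are 200 camera calls.

## Working session

There is one attempt and no reset: what is moved stays moved. The work goes in short steps, Python scripts to look and compute and a tool call to move; the robot and the scene stay as the last step left them, time stands still between calls to the robot, and variables do not carry over. Pictures are saved under pics/ and viewed, at most 10 in all, crops included, and the job is handed in when it is done.

Besides the shell and the picture viewer there is one more tool, called as a command line: name --argument value ..., lists and objects as JSON in quotes. drive_tool: Moves the arm, as the interface text tells. Its arguments: {"type":"object","properties":{"rows":{"type":"array"},"force":{"type":"number"}},"required":["rows"]}

```bash
mkdir -p pics
cat > h.py <<'E'
import numpy as np, cv2
from rig import manip, eyes, job
def snap(n,f):
    c=eyes.get_calibration(n); im=eyes.get_image(n); cv2.imwrite(f'pics/{f}.png',im[:,:,::-1]); np.savez(f'pics/{f}.npz',K=c['camera_matrix'],V=c['view']); return im
def ray(f,u,v):
    d=np.load(f'pics/{f}.npz'); K,V=d['K'],d['V']; p=np.linalg.inv(K)@[u,v,1]; p=np.array([p[0],-p[1],-p[2]])
    R=V[:3,:3]; return -R.T@V[:3,3], R.T@p
def onz(f,u,v,z):
    o,d=ray(f,u,v); return o+d*(z-o[2])/d[2]
def proj(f,P):
    d=np.load(f'pics/{f}.npz'); K,V=d['K'],d['V']; c=V[:3,:3]@np.array(P)+V[:3,3]; q=K@[c[0],-c[1],-c[2]]; return q[:2]/q[2]
E
python3 - <<'E'
from h import *
a=snap('top','top0'); b=snap('side','side0')
cv2.imwrite('pics/both.png',cv2.resize(np.vstack([a,b]),None,fx=.78,fy=.78)[:,:,::-1])
print(manip.get_state()); c=eyes.get_calibration('top'); print(c)
E
```

```text
{'clock': 0.1, 'qpos': array([ 1.17001200e+00,  2.76524064e-01,  1.50601945e+00, -1.48294573e-05,
        1.36070296e+00, -1.21020945e-01]), 'qd': array([-1.31278731e-03, -1.45915607e-03, -4.00597535e-03,  6.34398815e-05,
       -1.95259467e-03, -2.65896978e-03]), 'effort': array([ 1.90097591e-03, -4.17689502e+01, -2.46407086e+01, -1.96644083e-05,
        5.79494750e-03, -4.38899860e-06]), 'position': array([0.15861422, 0.55221049, 0.24152544]), 'ee_rot': array([-2.06298563e-04,  1.39424377e-01,  9.90232376e-01, -8.00795196e-04]), 'contact_force': array([-0.77640961, -0.37994367,  0.15654914]), 'moment': array([-0.0124914 , -0.0217194 , -0.00536889]), 'gripper_force': 0.0, 'width': 0.08579369480398318}
{'camera_matrix': array([[370.70954049,   0.        , 253.02575085],
       [  0.        , 370.70954049, 191.29908044],
       [  0.        ,   0.        ,   1.        ]]), 'view': array([[-0.03039032, -0.99940605, -0.0162475 , -0.01769195],
       [ 0.98323399, -0.03281462,  0.17937145, -0.52483744],
       [-0.17979806, -0.01052394,  0.98364725, -1.01904201],
       [ 0.        ,  0.        ,  0.        ,  1.        ]])}
```

View pics/top0.png

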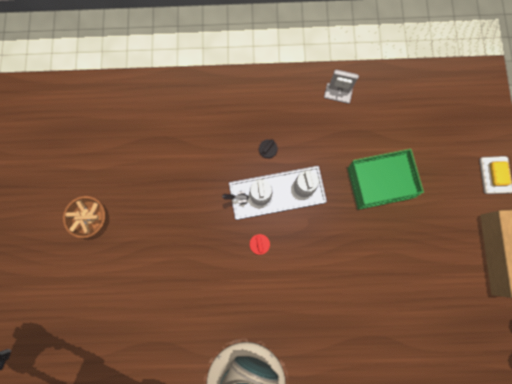

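View pics/side0.png

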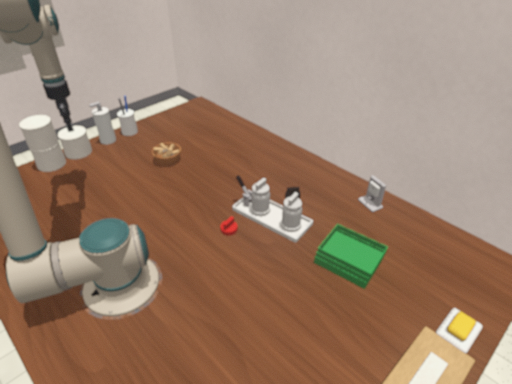

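The top view shows the caddy at about (278,192). Its lever is on the left at about (230,197). There are four cap-like things:
- (261,191): aluminium cap beside the lever.
- (306,183): aluminium cap at the far end from the lever, so it is the spare.
- (268,149): black.
- (260,244): red.

The cap at (261,191) fits the description. I'll confirm it in one enlarged crop and measure the tray.

Run:
```python
from h import *
a=cv2.imread('pics/top0.png'); b=cv2.imread('pics/side0.png')
A=cv2.resize(a[155:230,215:335],None,fx=6,fy=6,interpolation=cv2.INTER_CUBIC)[:, :720]
cv2.imwrite('pics/crop0.png',A)
roi=np.zeros(a.shape[:2],np.uint8); roi[158:226,218:335]=1
hsv=cv2.cvtColor(a,cv2.COLOR_BGR2HSV); m=((hsv[:,:,1]<60)&(hsv[:,:,2]>120)&(roi>0)).astype(np.uint8)
r=cv2.minAreaRect(cv2.findNonZero(m)); print(r)
P=np.array([onz('top0',*p,.018) for p in cv2.boxPoints(r)]); print(P,P.mean(0),np.linalg.norm(np.diff(P,axis=0),axis=1))
for n,z in(((261,191),.136),((306,183),.136)): print(onz('top0',*n,z))
```

```text
((277.2546691894531, 192.17507934570312), (38.96710205078125, 94.10372924804688), 79.50852966308594)
[[ 0.56126207  0.04108341  0.018     ]
 [ 0.60419005 -0.2364862   0.018     ]
 [ 0.48798384 -0.24995873  0.018     ]
 [ 0.44636161  0.02241844  0.018     ]] [ 0.52494939 -0.10573577  0.018     ] [0.28086955 0.11698459 0.27553899]
[ 0.50789614 -0.05636454  0.136     ]
[ 0.5253773  -0.17571083  0.136     ]
```

View pics/crop0.png

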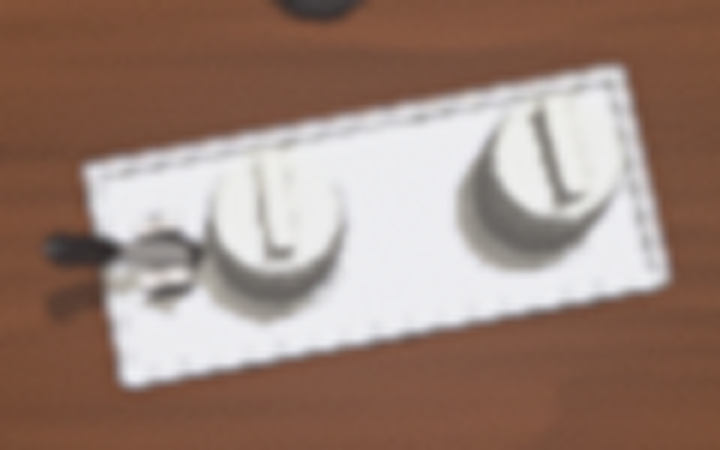

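The crop confirms it: the lever and bracket are at the left end, with the unopened aluminium cap beside them at top-image (261,190). The spare is at (306,182). I'm going there now with the wrist turned so that joint 6 has room for a twist either way.

drive_tool --rows '[[[0,0,-0.162],[2.1,-3.3,0.1],0],[[0,0,-0.162],[2.1,-3.3,0.1],0],[[0,0,-0.162],[2.1,-3.3,0.1],0],[[0,0,-0.162],[2.1,-3.3,0.1],0],[[0,0,-0.162],[2.1,-3.3,0.1],0],[[0,0,-0.162],[2.1,-3.3,0.1],0],[[0,0,-0.162],[2.1,-3.3,0.1],0],[[0,0,-0.162],[2.1,-3.3,0.1],0]]' --force 40

```text
clock: 1.1
position: [0.3271, 0.2874, 0.2501]
ee_rot: [0.0, 0.711, 0.704, -0.0]
contact_force: [-0.3, -0.6, 1.1]
width: 0.0003
gripper_force: 0.0
```

drive_tool --rows '[[[0,0,-0.162],[2.1,-3.3,0.1],0],[[0,0,-0.162],[2.1,-3.3,0.1],0],[[0,0,-0.162],[2.1,-3.3,0.1],0],[[0,0,-0.162],[2.1,-3.3,0.1],0],[[0,0,-0.162],[2.1,-3.3,0.1],0],[[0,0,-0.162],[2.1,-3.3,0.1],0],[[0,0,-0.162],[2.1,-3.3,0.1],0],[[0,0,-0.162],[2.1,-3.3,0.1],0]]'

```text
clock: 2.1
position: [0.4951, 0.0235, 0.258]
ee_rot: [-0.0, 0.991, 0.132, -0.0]
contact_force: [0.5, 0.6, -0.5]
width: 0.0002
gripper_force: 0.0
```

drive_tool --rows '[[[0,0,0],[0,0,0],0],[[0,0,0],[0,0,0],0]]'

```text
clock: 2.35
position: [0.4941, 0.025, 0.2578]
ee_rot: [-0.0, 0.991, 0.135, -0.001]
contact_force: [-0.2, 0.2, 0.9]
width: 0.0001
gripper_force: 0.0
```

Run:
```python
from h import *
snap('wrist','w1'); a=cv2.imread('pics/w1.png'); s=manip.get_state(); print(s['clock'],s['qpos'],s['ee_rot'])
R=(.525,-.106); ax=np.array([-.153,.988])
for n,r,z in(('neck',.065,.136),('spare',-.065,.136),('piv',.12,.045),('top',.0,.018)):
    print(n,proj('w1',[R[0]+ax[0]*r,R[1]+ax[1]*r,z]))
cv2.imwrite('pics/w1b.png',cv2.resize(a,(768,576)))
```

```text
2.4 [-8.99450525e-02  1.45866485e-01  1.63862987e+00  4.30580818e-04
  1.35846224e+00  1.20994227e+00] [-3.57742734e-04  9.90845950e-01  1.34995530e-01 -6.18666046e-04]
neck [336.46037544 188.55583783]
spare [483.79212515 205.43682314]
piv [268.13003005 161.7172727 ]
top [363.77954926 168.97901225]
```

View pics/w1b.png

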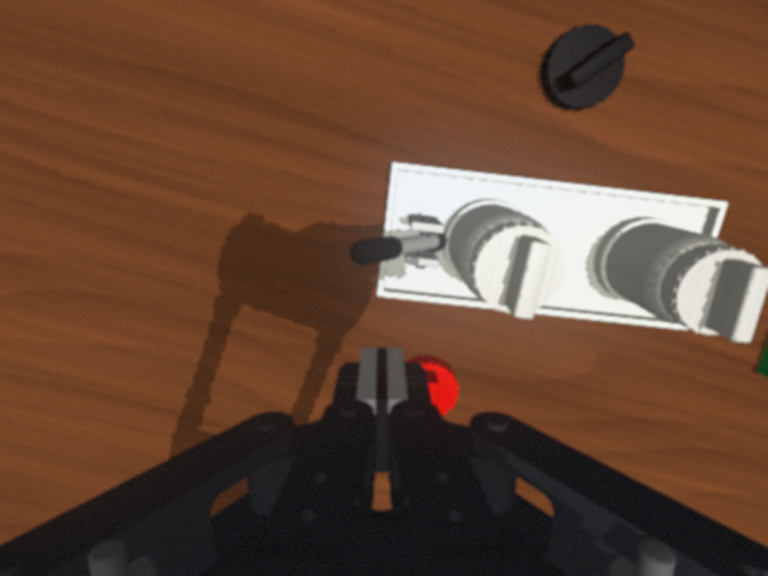

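The wrist view (1.5×) shows the tray corners at (393,162), (727,201) and (378,297). The target cap's wing top is at about (536,278), and the lever runs from (440,242) to its end at (355,250). The red look-alike is near the fingers at (435,388).

Run:
```python
from h import *
f=lambda u,v,z:onz('w1',u/1.5,v/1.5,z).round(4)
for n,p,z in(('c1',(393,162),.018),('c2',(727,201),.018),('c3',(378,297),.018),('wing',(536,278),.136),('wa',(548,241),.136),('wb',(525,316),.136),('spare',(749,304),.136),('spa',(756,268),.136),('end',(355,250),.105),('red',(435,388),.0),('redtop',(435,388),.044)): print(n,f(*p,z))
for p in((83,165),(620,67),(670,283),(122,387)): print(onz('top0',p[0]/6+215,p[1]/6+155,.018).round(4))
for p in((275,205),(545,155)): print('wing',onz('top0',p[0]/6+215,p[1]/6+155,.136).round(4))
print(onz('top0',48/6+215,247/6+155,.105).round(4))
```

```text
c1 [0.5611 0.0347 0.018 ]
c2 [ 0.6034 -0.2294  0.018 ]
c3 [0.4521 0.0167 0.018 ]
wing [ 0.5225 -0.058   0.136 ]
wa [ 0.5442 -0.0568  0.136 ]
wb [ 0.4993 -0.06    0.136 ]
spare [ 0.5408 -0.182   0.136 ]
spa [ 0.5612 -0.1755  0.136 ]
end [0.5041 0.0453 0.105 ]
red [ 0.3747 -0.06    0.    ]
redtop [ 0.3961 -0.0482  0.044 ]
[0.5583 0.037  0.018 ]
[ 0.5991 -0.2313  0.018 ]
[ 0.4898 -0.2489  0.018 ]
[0.4475 0.0201 0.018 ]
wing [ 0.5128 -0.0561  0.136 ]
wing [ 0.5312 -0.1756  0.136 ]
[0.5028 0.0469 0.105 ]
```

The tray measures 110 × 268 mm as it should, and sits about 12 mm off-centre toward the clamp. From both views the origin is about (0.529,-0.118), the neck (0.519,-0.054), the pivot (0.511,0.000) and the lever end (0.503,0.046). I'll press the lever now.

drive_tool --rows '[[[0,0,0],[0.25,0.5,-3],0],[[0,0,0],[0.25,0.5,-3.5],0],[[0,0,0],[0.25,0.5,-3.5],0],[[0,0,0],[0.25,0.5,-2.5],0],[[0,0,0],[0,0,0],0]]'

```text
clock: 3.02
position: [0.5027, 0.0459, 0.1318]
ee_rot: [-0.0, 0.991, 0.136, -0.002]
contact_force: [-0.1, -1.2, 0.3]
width: 0.0002
gripper_force: 0.0
```

drive_tool --rows '[[[0,0,0],[-0.05,0.2,-0.8],0],[[0,0,0],[-0.05,0.2,-0.8],0],[[0,0,0],[-0.05,0.2,-0.8],0],[[0,0,0],[-0.05,0.2,-0.8],0],[[0,0,0],[-0.05,0.2,-0.8],0],[[0,0,0],[-0.05,0.2,-0.8],0],[[0,0,0],[-0.05,0.2,-0.8],0],[[0,0,0],[-0.05,0.2,-0.6],0]]'

```text
clock: 4.03
position: [0.5008, 0.0605, 0.0706]
ee_rot: [0.0, 0.991, 0.135, -0.0]
contact_force: [-0.1, -0.3, 0.5]
width: 0.0002
gripper_force: 0.4
```

drive_tool --rows '[[[0,0,0],[0,0,-0.2],0],[[0,0,0],[0,0,-0.2],0],[[0,0,0],[0,0,0],0]]'

```text
clock: 4.4
position: [0.5007, 0.0606, 0.0672]
ee_rot: [0.0, 0.991, 0.135, -0.0]
contact_force: [0.8, 0.2, 0.5]
width: -0.0002
gripper_force: 0.0
```

drive_tool --rows '[[[0,0,0],[0,0,-0.2],0],[[0,0,0],[0,0,-0.2],0],[[0,0,0],[0,0,-0.1],0],[[0,0,0],[0,0,0],0]]'

```text
clock: 4.9
position: [0.5008, 0.0606, 0.0622]
ee_rot: [0.0, 0.991, 0.135, -0.0]
contact_force: [-0.3, 0.4, 0.2]
width: -0.0001
gripper_force: 0.0
```

Run:
```python
from h import *
a=snap('wrist','w2'); b=snap('side','s2')
for P in ([.501,.06,.05],[.4973,.0843,.045],[.5107,0,.045]): print(proj('s2',P),proj('w2',P))
u,v=map(int,proj('s2',[.5,.05,.05]))
B=cv2.resize(b[v-50:v+50,u-50:u+50],(500,500),interpolation=cv2.INTER_CUBIC)
A=cv2.resize(a[:, :384][84:384,84:384],(500,500)) 
A=cv2.resize(a,(667,500))
cv2.imwrite('pics/c2.png',cv2.resize(np.hstack([A,B]),(800,343))[:,:,::-1]); print(u,v)
```

```text
[234.15377825 187.52386507] [256.05898999 249.64142172]
[229.08277492 186.07831843] [209.6830759 240.2693649]
[247.30923089 194.8817551 ] [368.75664237 256.68575498]
235 188
```

View pics/c2.png

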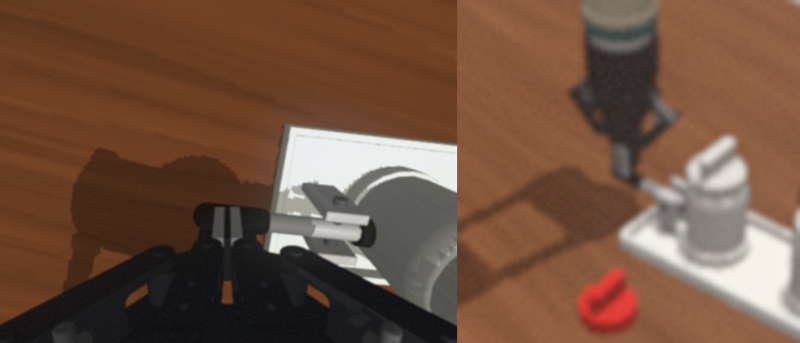

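The fingertips (wrist half, about (228,215)) sit on the sleeve, and the lever is nearly level. I'll keep pressing until the hard stop pushes back.

drive_tool --rows '[[[0,0,0],[0.2,0,-0.2],0],[[0,0,0],[0.2,0,-0.2],0],[[0,0,0],[0,0,-0.2],0],[[0,0,0],[0,0,0],0]]'

```text
clock: 5.5
position: [0.5017, 0.0607, 0.0601]
ee_rot: [-0.0, 0.991, 0.135, -0.003]
contact_force: [-14.0, 0.5, 37.2]
width: 0.0004
gripper_force: 18.4
```

The hard stop pushed back with 37 N at tip height 49 mm, so the lever is down. Next I lift off and go over beside the cap for a close look.

drive_tool --rows '[[[0,0,0],[-0.2,0,1],0],[[0,0,0],[-0.2,0,3],0],[[0,0,0],[-0.5,-1.5,4],0],[[0,0,0],[-0.8,-2.5,4],4],[[0,0,0],[-0.8,-2.5,3],5],[[0,0,0],[-0.8,-2.5,2],5],[[0,0,0],[-0.8,-2.5,0],5],[[0,0,0],[0,0,0],5]]'

```text
clock: 6.5
position: [0.4636, -0.0555, 0.2265]
ee_rot: [0.0, 0.991, 0.133, 0.0]
contact_force: [0.4, 0.8, -0.7]
width: 0.0505
gripper_force: 0.0
```

Run:
```python
from h import *
snap('wrist','w3'); a=cv2.imread('pics/w3.png'); s=manip.get_state(); print(s['clock'],s['qpos'],s['position'])
for n,P in(('wing',[.519,-.054,.136]),('pivot',[.511,0,.045]),('end level',[.4975,.0845,.045])): print(n,proj('w3',P)*1.5)
cv2.imwrite('pics/w3b.png',cv2.resize(a,(768,576)))
```

```text
6.55 [-2.66699423e-01  1.22932175e-01  1.74762348e+00  4.99328035e-04
  1.27108819e+00  1.03602449e+00] [ 0.46369646 -0.05456726  0.22619456]
wing [409.77713185 195.760747  ]
pivot [319.49368162 174.24195245]
end level [188.90997485 159.56395946]
```

View pics/w3b.png

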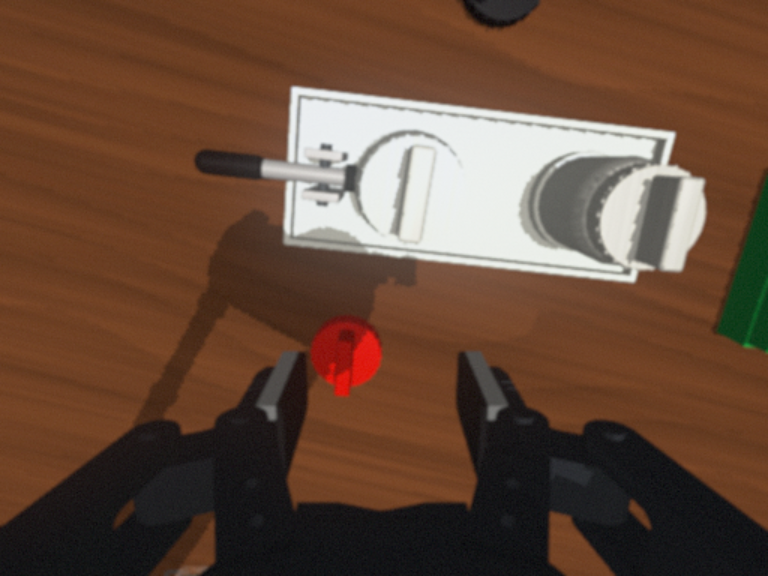

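The lever now lies level from (355,178) to (195,160), as predicted for fully down. The target wing's top face has corners at about (411,147), (436,147), (424,241) and (403,241), with its centre near (419,194).

Run:
```python
from h import *
f=lambda u,v,z=.136:onz('w3',u/1.5,v/1.5,z)[:2]
a,b=(f(411,147)+f(436,147))/2,(f(403,241)+f(424,241))/2
print(a,b,(a+b)/2,np.linalg.norm(a-b),np.degrees(np.arctan2(*(a-b)[::-1])), f(418,194))
print(np.linalg.norm(f(411,147)-f(436,147)))
from scipy.spatial.transform import Rotation as R
s=manip.get_state(); q=s['ee_rot']; print(s['position'],np.degrees(np.arctan2(*R.from_quat(np.roll(q,-1)).as_matrix()[:2,1][::-1])))
```

```text
[ 0.54185237 -0.05388974] [ 0.49869724 -0.06183351] [ 0.52027481 -0.05786162] 0.04388016458519831 10.429955474767654 [ 0.52081486 -0.05752241]
0.01150885381002043
[ 0.46369646 -0.05456726  0.22619456] -74.64902715411814
```

The wing measures 44 × 11.5 mm with its centre at (0.520,-0.0577) and yaw 10.4°, which fits the given size. I'm going over it and down.

drive_tool --rows '[[[0,0,-0.044],[1.9,-0.1,0],5],[[0,0,-0.043],[1.9,-0.1,0],5],[[0,0,0],[1.9,-0.05,0],5],[[0,0,0],[0,0,-3],5],[[0,0,0],[0,0,-4],5],[[0,0,0],[0,0,-2],5],[[0,0,0],[0,0,-1],5],[[0,0,0],[0,0,0],5]]'

```text
clock: 7.55
position: [0.521, -0.0565, 0.1259]
ee_rot: [-0.0, 0.996, 0.092, -0.0]
contact_force: [-0.1, 0.3, -0.5]
width: 0.0497
gripper_force: 0.0
```

drive_tool --rows '[[[0,0,0],[0,0,0],3],[[0,0,0],[0,0,0],1.6],[[0,0,0],[0,0,0],1],[[0,0,0],[0,0,0],0.8],[[0,0,0],[0,0,0],0.8]]' --force 30

```text
clock: 8.18
position: [0.5215, -0.057, 0.1273]
ee_rot: [0.0, 0.996, 0.091, 0.001]
contact_force: [-0.2, 0.0, 5.8]
width: 0.0114
gripper_force: 30.2
```

The wing is gripped at 11.4 mm with the pads square to it. The fingertips touch the skirt lightly (5.8 N), so I'll ease up 1.5 mm and try turning counter-clockwise gently.

drive_tool --rows '[[[0,0,0],[0,0,0.15],0.8],[[0,0,0.06],[0,0,0],0.8],[[0,0,0.06],[0,0,0],0.8],[[0,0,0],[0,0,0],0.8]]' --force 50

```text
clock: 8.68
position: [0.5204, -0.0568, 0.1274]
ee_rot: [-0.0, 0.989, 0.15, -0.001]
contact_force: [-0.5, -0.8, -0.9]
width: 0.0109
gripper_force: 49.9
```

```bash
cat > st.py <<'E'
from h import *
from scipy.spatial.transform import Rotation as R
s=manip.get_state(); m=R.from_quat(np.roll(s['ee_rot'],-1)).as_matrix()
print(s['clock'],s['position'].round(4),'yaw',np.arctan2(m[1,1],m[0,1]).round(4),'F',s['contact_force'].round(1),'M',s['moment'].round(2),s['width'],s['gripper_force'],s['qpos'].round(2))
E
python3 st.py
```

```text
8.675 [ 0.5204 -0.0568  0.1274] yaw -1.2688 F [-0.5 -0.8 -0.9] M [ 0.03 -0.07 -0.01] 0.010852467874105058 49.90126311779022 [-0.24  0.29  1.79 -0.    1.06  1.03]
```

drive_tool --rows '[[[0,0,0.06],[0,0,0],0.8],[[0,0,0.06],[0,0,0],0.8],[[0,0,0.06],[0,0,0],0.8],[[0,0,0],[0,0,0],0.8]]'

```text
clock: 9.18
position: [0.5205, -0.0568, 0.1275]
ee_rot: [-0.0, 0.971, 0.238, -0.0]
contact_force: [0.6, 0.8, -0.9]
width: 0.011
gripper_force: 49.8
```

```bash
python3 st.py
```

```text
9.175 [ 0.5205 -0.0568  0.1275] yaw -1.0895 F [ 0.6  0.8 -0.9] M [-0.06 -0.08  0.04] 0.010969127462269272 49.808993339538574 [-0.24  0.29  1.79 -0.    1.06  0.85]
```

The cap has turned freely past 0.25 rad, so counter-clockwise is the opening way. I'll go on to about 1.0 rad.

drive_tool --rows '[[[0,0,0.1],[0,0,0],0.8],[[0,0,0.1],[0,0,0],0.8],[[0,0,0.1],[0,0,0],0.8],[[0,0,0.1],[0,0,0],0.8],[[0,0,0.1],[0,0,0],0.8],[[0,0,0.1],[0,0,0],0.8],[[0,0,0.08],[0,0,0],0.8],[[0,0,0],[0,0,0],0.8]]'

```text
clock: 10.18
position: [0.5206, -0.0568, 0.1277]
ee_rot: [-0.0, 0.836, 0.548, -0.0]
contact_force: [-0.4, -0.5, -0.4]
width: 0.0106
gripper_force: 49.8
```

```bash
python3 st.py
```

```text
10.175 [ 0.5206 -0.0568  0.1277] yaw -0.4102 F [-0.4 -0.5 -0.4] M [ 0.   -0.01 -0.05] 0.010628634889666717 49.796006083488464 [-0.24  0.29  1.79  0.    1.06  0.17]
```

drive_tool --rows '[[[0,0,0],[0,0,0.2],0.8],[[0,0,0],[0,0,0.2],0.8],[[0,0,0],[0,0,0.2],0.8],[[0,0,0],[0,0,0],0.8]]'

```text
clock: 10.68
position: [0.5209, -0.0568, 0.1341]
ee_rot: [0.0, 0.836, 0.549, 0.0]
contact_force: [0.0, -0.3, -0.7]
width: 0.0108
gripper_force: 49.8
```

It lifts without resistance, so I'll raise it straight up.

drive_tool --rows '[[[0,0,0],[0,0,0.7],0.8],[[0,0,0],[0,0,1],0.8],[[0,0,0],[0,0,1.5],0.8],[[0,0,0],[0,0,1.5],0.8],[[0,0,0],[0,0,1.5],0.8],[[0,0,0],[0,0,1.5],0.8],[[0,0,0],[0,0,1],0.8],[[0,0,0],[0,0,0],0.8]]'

```text
clock: 11.68
position: [0.5213, -0.0569, 0.2217]
ee_rot: [0.001, 0.836, 0.549, 0.001]
contact_force: [-0.5, -0.4, -1.8]
width: 0.0107
gripper_force: 49.8
```

```bash
python3 st.py
python3 - <<'E'
from h import *
a=snap('wrist','w4'); b=snap('side','s4')
B=cv2.resize(b[120:240,185:325],(583,500),interpolation=cv2.INTER_CUBIC); A=cv2.resize(a,(667,500))
cv2.imwrite('pics/c4.png',cv2.resize(np.hstack([A,B]),(800,320))[:,:,::-1])
E
```

```text
11.675 [ 0.5213 -0.0569  0.2217] yaw -0.408 F [-0.5 -0.4 -1.8] M [ 0.    0.03 -0.01] 0.010652076676062057 49.797300696372986 [-0.24  0.21  1.65 -0.    1.28  0.17]
```

View pics/c4.png

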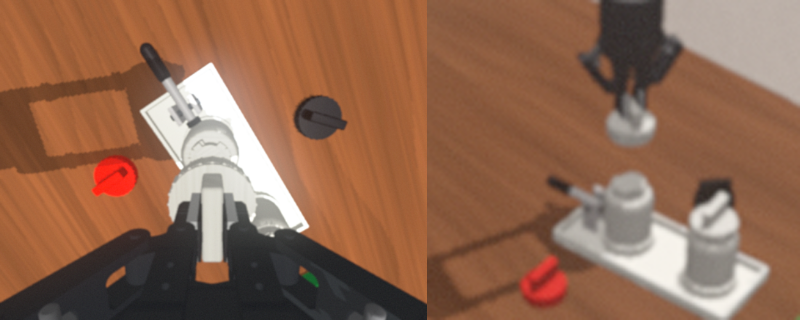

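The cap is off and hanging level in the gripper, well clear above its neck at side-crop (628,185). The spare and the red and black caps are where they were. The clamp lever looks down; I'll check its end height by crossing the two views before handing in.

Run:
```python
from h import *
def dark(f,x0,x1,y0,y1):
    g=cv2.imread(f'pics/{f}.png').max(2)[y0:y1,x0:x1]; p=cv2.findNonZero((g<50).astype(np.uint8))[:,0]+[x0,y0]; return p.mean(0),p.min(0),p.max(0),len(p)
W=dark('w4',160,212,45,105); S=dark('s4',225,248,180,197); print(W,S)
def tri(a,b):
    o1,d1=ray('w4',*a);o2,d2=ray('s4',*b); t=np.linalg.lstsq(np.c_[d1,-d2],o2-o1,rcond=None)[0]; p,q=o1+d1*t[0],o2+d2*t[1]; return (p+q)/2,np.linalg.norm(p-q)
print('sleeve centre',tri(W[0],S[0]))
for z in(.045,.06): print(z,onz('w4',*W[0],z))
```

```text
(array([176.90909091,  65.09090909]), array([171,  53]), array([182,  79]), 11) (array([234., 189.]), array([234, 189]), array([234, 189]), 1)
sleeve centre (array([0.50038577, 0.06651499, 0.04108521]), np.float64(0.008190260207577462))
0.045 [0.49844075 0.06908162 0.045     ]
0.06 [0.5009586  0.06614305 0.06      ]
```

The sleeve's centre is at about z = 41 mm, consistent with level at 45 mm, so the lever is fully down. Handing in.

```bash
python3 -c "
from rig import job; print(job.sign_off())"
```

```text
the job is handed in; nothing more can be done
None
```

The job is handed in at about 12 s: the clamp is fully down, and the cap came loose counter-clockwise and is held level about 8 cm clear above its canister; nothing else on the shelf was touched.

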